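Fetch the freewheel from behind the bottle and the can

TASK

The freewheel for the next wheel sits at the back of the plywood rack, boxed in by the oil bottle and the can: first stand both of these, together, in the steel tray, then put the freewheel on the spindle's pin so that it lies flat on the base, and only then put the bottle and the can back in the rack, each on the very pad it came from. Keep bottle and can upright, set everything down rather than dropping it, and do not disturb the shock absorber, the dial gauge and the wrench.

Things in the scene. Friction and masses are not known exactly. Their poses are not given: they have to be found in the camera images.
- bottle: White plastic oil bottle with paper label and black pointed cap, standing in the rack; straight round body 56 mm in diameter up to 100 mm high (grip it near the top of this), then a short shoulder to the 28 mm cap, 126 mm high in all. Origin: centre of its underside, z up its axis. 0.1 to 0.25 kg. It stands on either of the rack's two front pads, different from start to start.
- can: Plain bare-metal can with a flat pale lid, a straight cylinder 62 mm in diameter and 105 mm high, standing on the rack's other front pad. Origin: centre of its underside, z up its axis. 0.2 to 0.45 kg.
- freewheel: Steel single-speed bicycle freewheel lying flat at the back of the rack, teeth at the bottom: toothed disc 73 mm over the teeth and 8 mm thick, on it a round body 46 mm in diameter whose top is 38 mm above the underside (take it by this); bore of 34 mm right through. Origin: centre of its underside, z up its axis. 0.2 to 0.4 kg.
- rack: Fixed plywood rack, 150 mm (x) by 190 (y), origin centre of underside. Floor top 12 mm up; 6 mm rim, top 30 mm up, at back (+x) and sides; front (-x, robot side) open. Two flush black pads, 72 mm across, at x -22, y +40 and -40 mm: bottle and can start centred on them, about 3 mm off the freewheel, which starts at x +35, y 0. Room to grip bottle and can along x, freewheel along y.
- tray: Fixed empty shallow steel tray, outside 210 mm (its x) by 130 mm (its y), walls 4 mm thick and 25 mm high, floor 4 mm thick (so things stand 4 mm above its origin). The side area; it lies to the left or right of the rack. Origin: centre of its underside at bench level, x along its long side.
- spindle: Fixed assembly spindle on the side opposite the tray: round dark steel base 110 mm across and 10 mm high, in its middle an upright steel pin 16 mm in diameter, coned above 30 mm and 38 mm high in all above the bench. The freewheel's bore goes over the pin, its underside resting on the base 10 mm above the origin. Origin: centre of the base's underside, z up the pin.
- shock: Bystander, leave alone: coil-over shock absorber lying beyond the rack on the right, black spring, metal eyes, 190 mm long and 50 mm thick. Origin: under its middle, x along it.
- gauge: Bystander, leave alone: dial gauge 56 mm across and 18 mm thick lying on its back beyond the rack on the left, with a stem 45 mm long along its x. Origin: under the middle of the dial.
- wrench: Bystander, leave alone: steel wrench 160 mm long lying on the bench between robot and rack, about 8 mm thick. Origin: underside near its middle, x along it.
Things that resemble listed ones, but are neither listed nor needed, are in the scene too. What is shaped like the spindle but blue or orange is not meant.

How it is judged:
On the way, in this order (a step that is already met when the one before it is completed fails the run):
1. bottle and can both stand in the tray, let go, the freewheel still in its place in the rack (x of bottle in the frame of tray between -0.08 and 0.08 m and y of bottle in the frame of tray between -0.04 and 0.04 m and z of each of bottle, can in the frame of tray below 0.012 m and angle between each of bottle, can's own z axis and vertical below 0.12 rad and x of can in the frame of tray between -0.08 and 0.08 m and y of can in the frame of tray between -0.04 and 0.04 m and contact force between each of bottle, can and the fingers below 0.1 N and linear speed of each of bottle, can below 0.03 m/s and distance of freewheel from where it was at the start of the episode below 0.03 m), for 0.2 s.
2. the freewheel lies flat on the spindle, let go, with bottle and can still in the tray (horizontal distance between freewheel and spindle below 0.012 m and z of freewheel in the frame of spindle below 0.016 m and angle between each of freewheel, bottle, can's own z axis and vertical below 0.12 rad and x of bottle in the frame of tray between -0.08 and 0.08 m and y of bottle in the frame of tray between -0.04 and 0.04 m and z of each of bottle, can in the frame of tray below 0.012 m and x of can in the frame of tray between -0.08 and 0.08 m and y of can in the frame of tray between -0.04 and 0.04 m and contact force between freewheel and the fingers below 0.1 N and linear speed of freewheel below 0.03 m/s), for 0.2 s.
At the end, for the whole second after the job is handed in: The freewheel lies flat on the spindle's base with the pin in its bore (within 12 mm of centre, underside within 6 mm of the base, tilt under 0.12 rad); bottle and can stand upright (tilt under 0.12 rad), each within 15 mm of where it stood at the start; all released and at rest (horizontal distance between freewheel and spindle below 0.012 m and z of freewheel in the frame of spindle below 0.016 m and angle between each of freewheel, bottle, can's own z axis and vertical below 0.12 rad and distance of each of bottle, can from where it was at the start of the episode below 0.015 m and contact force between each of bottle, can, freewheel and the fingers below 0.1 N and linear speed of each of bottle, can, freewheel below 0.03 m/s); the robot touches nothing.
It fails at once if bottle or can knocked over (tilted beyond 0.6 rad) (angle between any of bottle, can's own z axis and vertical above 0.6 rad).
It fails at once if bottle, can or freewheel dropped (moving faster than 0.8 m/s with no finger on it) ((linear speed of bottle above 0.8 m/s and contact force between bottle and the fingers below 0.05 N) or (linear speed of can above 0.8 m/s and contact force between can and the fingers below 0.05 N) or (linear speed of freewheel above 0.8 m/s and contact force between freewheel and the fingers below 0.05 N)).
It fails at once if shock absorber, dial gauge or wrench shifted by more than 30 mm (distance of any of shock, gauge, wrench from where it was at the start of the episode above 0.03 m).
It also fails if it takes over 123 s, if anything falls off the work surface, if the arm or the gripper's body presses on something with over 40 N, if the wrist force passes 120 N, or if a joint passes its speed limit or range.

ROBOT

A 6-joint arm with a two-finger parallel gripper is mounted at the origin on the work surface. World frame = base frame: x ahead of the robot, y to its left, z up, the work surface at z = 0. Lengths are in m, angles in rad, forces in N, time in s.
With the tool pointing down it reaches from about 0.275 to 0.75 m from the base axis. Payload 10.2 kg.
Tool frame: the origin (TCP) lies on the mounting face of the last link; the fingertips stand 166 mm ahead of it and the grasp point (between the pads) lies 147 mm ahead of it; z points along the fingers, y is the line along which they close (so a half turn about z gives the same grasp; the last joint's range is limited). The gripper opens to 88 mm and grips with 3 to 60 N. Pads are 18 mm wide; open, the fingers measure 123 mm over their backs; the gripper's body (75 mm by 187 mm) begins 45 mm behind the grasp point.
Start: joints at [1.049, 0.313, 1.498, -0, 1.331, -0.223], TCP at [0.155, 0.502, 0.405] pointing down, gripper open.
Joint ranges: [-2.94, 2.94], [-0.97, 2.17], [0.19, 2.56], [-1.23, 4.37], [0.02, 3.11], [-2.88, 2.88]. Speed limits (rad/s): [2.39, 2.39, 3.01, 3.14, 3.14, 3.14].

INTERFACE

Orientations are given as a unit quaternion [w, x, y, z].
In Python, from workcell import telemetry, camera, get_calibration, bot, find_in, cut_out, pinpoint gives the robot as it stands.
- The arm moves only by the tool arm_command, never from a script. Its argument "moves" is text: rows parted by semicolons, each of 7 numbers parted by spaces: the turn, a rotation vector about the tool's x, y, z as a fraction of full scale, then the shift along the tool's x, y, z as a fraction of full scale, then the opening, from -1 (shut) to 1 (fully open), so that 0 is half open. In form: rx ry rz tx ty tz jaw; .... A call has 1 to 20 rows; each row shifts and turns the commanded pose from where the row before left it, along the tool's axes as they then stand; what a row does not reach is not made up. Full scale, the value 1, is 0.15 m for a shift and pi/4 rad for a turn. A row lasts 1/12 s, in which the tool goes at most 41.7 mm and 7.16 degrees, less where a joint would pass 70% of its speed; a pose out of reach is approached as far as the arm can. A call with a number of a shift or a turn outside -1 to 1 is refused whole. A call with a gripper value outside its range is refused whole. The fingers move at their own pace and stop on an object; "newtons" is the grip in N (left out, the last holds). Time passes only in rows, so rows that do not move let the fingers close. It gives the time, the measured TCP pose, the force, the opening and the grip force at its end, in the units of the state.
- telemetry.sense(): the state, without advancing time (a new reading comes with each control period).
- camera(name): name is "scene" or "top" or "wrist"; returns the picture (420x560x3 uint8, red, green, blue); there is no depth.
- get_calibration(name): a dict with "vfov" (degrees; the focal length in pixels is half the picture's height over the tangent of half this angle, whatever the lens; pixels are square), "cx", "cy" (the principal point, pixels), "R" (3x3) and "t" (3): a world point X has camera coordinates R X + t. Camera axes: x right, y down, z forward; pixel columns grow to the right and rows downward; lengths in m; the calibration is good to about 2 mm. A picture is of the moment at which its call begins: read the wrist's pose just before it. get_calibration takes no time and is no camera call; for the wrist camera it gives the pose at the moment of the call.
- bot.finish_job(): hands the job in; it is judged then, once.
Trained networks look in the newest picture that a camera, given by its name, has taken for a name from the list of things; names that differ only in an ending like _2 or _b are one class to them, and where a whole thing is asked for, a point or a joint stands for the part that bears it (a point fixed in the world has none). Each returns a list of dicts, best first, with "score" (0 to 1); they miss things now and then, are a little off and sometimes report something else, mostly with a low value. They report only what shows in the picture. A call takes as long as a camera call. They do not tell look-alikes from the thing itself.
- find_in(camera, target): "uv" ([column, row] in pixels, amid what is visible of it).
- cut_out(camera, target): "pixels" (420x560 bool, what is visible of it) and "uv" ([column, row] in pixels, amid what is visible of it).
- pinpoint(camera, target): "uv" ([column, row] in pixels: a listed point, or the origin of a listed thing).
The state is a dict: "t": time; "qpos": joint angles; "qvel": joint speeds; "tau": joint torques, N m; "eef_pos": TCP position; "tcp_rot": TCP orientation; "force": force on the tool from outside, world axes, zero at the start; "torque": the same for the moment, N m; "grip_width": finger opening in m; "grasp_force": force on a finger pad.
Only numpy, scipy, OpenCV 4.12 (cv2) and the standard library are available. Lean on these libraries where they do the work, as an engineer would, in place of code of your own. Each camera call takes 0.05 s, during which the arm holds its last target. There are 200 camera calls.

## Working session

There is one attempt and no reset: what is moved stays moved. The work goes in short steps, Python scripts to look and compute and a tool call to move; the robot and the scene stay as the last step left them, time stands still between calls to the robot, and variables do not carry over. Pictures are saved under pics/ and viewed, at most 14 in all, crops included, and the job is handed in when it is done.

Besides the shell and the picture viewer there is one more tool, called by a JSON object that holds its "method" and its "body", one argument or row to a line. arm_command: Moves the arm, as the interface text tells. Its arguments: {"type":"object","properties":{"moves":{"type":"string"},"newtons":{"type":"number"}},"required":["moves"]}

```bash
mkdir -p pics; ls; cat > h.py <<'E'
import numpy as np, cv2
from workcell import telemetry, camera, get_calibration, bot, find_in, cut_out, pinpoint
def ray(c,uv):
    f=210/np.tan(np.radians(c["vfov"])/2)
    R=np.array(c["R"]);t=np.array(c["t"])
    d=R.T@np.array([(uv[0]-c["cx"])/f,(uv[1]-c["cy"])/f,1]); return -R.T@t,d
def onz(c,uv,z):
    o,d=ray(c,uv); return (o+d*(z-o[2])/d[2])
def proj(c,X):
    f=210/np.tan(np.radians(c["vfov"])/2)
    p=np.array(c["R"])@np.array(X)+np.array(c["t"]); return np.array([c["cx"]+f*p[0]/p[2],c["cy"]+f*p[1]/p[2]])
def save(n,im): cv2.imwrite("pics/"+n,im[:,:,::-1])
E
python3 - <<'E'
from h import *
for n in ("scene","top"):
    c=get_calibration(n); print(n,{k:np.round(v,3).tolist() for k,v in c.items()})
    save(n+"0.png",camera(n))
    for o in "bottle can freewheel rack tray spindle shock gauge wrench".split():
        r=pinpoint(n,o); print(n,o,[(np.round(x["uv"]).tolist(),round(x["score"],2),np.round(onz(c,x["uv"],{'bottle':.012,'can':.012,'freewheel':.012}.get(o,0)),3).tolist()[:2]) for x in r[:3]])
s=telemetry.sense();print(s)
E
```

```text
pics
scene {'vfov': 55.355, 'cx': 284.674, 'cy': 213.008, 'R': [[0.421, 0.907, 0.008], [0.764, -0.35, -0.542], [-0.489, 0.234, -0.84]], 't': [-0.233, -0.339, 1.255]}
scene bottle [([289.0, 249.0], 0.75, [0.568, 0.003])]
scene can [([317.0, 238.0], 0.76, [0.568, 0.08])]
scene freewheel [([311.0, 263.0], 0.56, [0.622, 0.037])]
scene rack [([308.0, 252.0], 0.97, [0.59, 0.047]), ([263.0, 200.0], 0.38, [0.401, 0.006])]
scene tray [([156.0, 269.0], 0.88, [0.479, -0.302])]
scene spindle [([339.0, 125.0], 0.76, [0.244, 0.326]), ([449.0, 228.0], 0.7, [0.677, 0.404]), ([379.0, 185.0], 0.65, [0.488, 0.314])]
scene shock [([201.0, 366.0], 0.67, [0.733, -0.275])]
scene gauge [([416.0, 276.0], 0.65, [0.753, 0.249]), ([158.0, 271.0], 0.46, [0.485, -0.299])]
scene wrench [([264.0, 201.0], 0.63, [0.404, 0.009])]
top {'vfov': 52.975, 'cx': 279.37, 'cy': 210.261, 'R': [[-0.013, -1.0, 0.023], [-0.993, 0.01, -0.121], [0.12, -0.024, -0.992]], 't': [0.034, 0.505, 1.065]}
top bottle [([289.0, 183.0], 0.93, [0.58, 0.001])]
top can [([261.0, 190.0], 0.92, [0.562, 0.076])]
top freewheel [([274.0, 169.0], 0.8, 
[... 562 characters left out ...]
]
{'t': 1.0, 'qpos': array([ 1.04856042e+00,  3.12933196e-01,  1.49768672e+00, -1.70704564e-05,
        1.33096663e+00, -2.23398798e-01]), 'qvel': array([-6.75359109e-04,  1.24619990e-03,  1.40999929e-03,  3.45436597e-04,
        2.51898661e-04, -5.66114389e-05]), 'tau': array([-1.20781891e-05, -4.02108979e+01, -2.52418435e+01,  6.95196865e-02,
        3.18896910e-02,  9.77187312e-06]), 'eef_pos': array([0.15458673, 0.50174466, 0.40470819]), 'tcp_rot': array([ 8.83491192e-06,  1.48861184e-01,  9.88858103e-01, -1.72815865e-07]), 'force': array([-0.10957733, -0.28354615,  0.2308526 ]), 'torque': array([0.02267805, 0.03410548, 0.01583054]), 'grasp_force': 0.0, 'grip_width': 0.08783881205592964}
```

```bash
python3 - <<'E'
import cv2
a=cv2.imread("pics/top0.png"); cv2.imwrite("pics/top0c.png",cv2.resize(a[90:340,100:480],None,fx=2.1,fy=2.1,interpolation=cv2.INTER_CUBIC))
E
```

```text
(no output)
```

View pics/scene0.png

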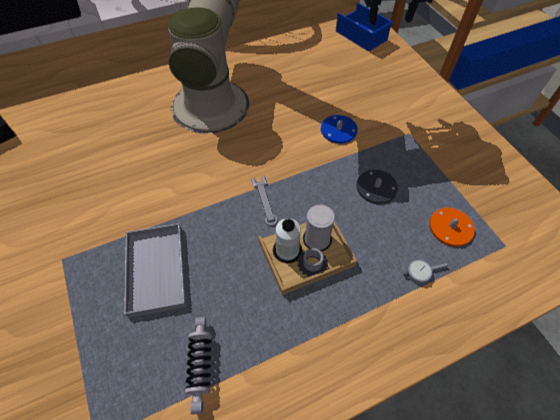

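View pics/top0c.png

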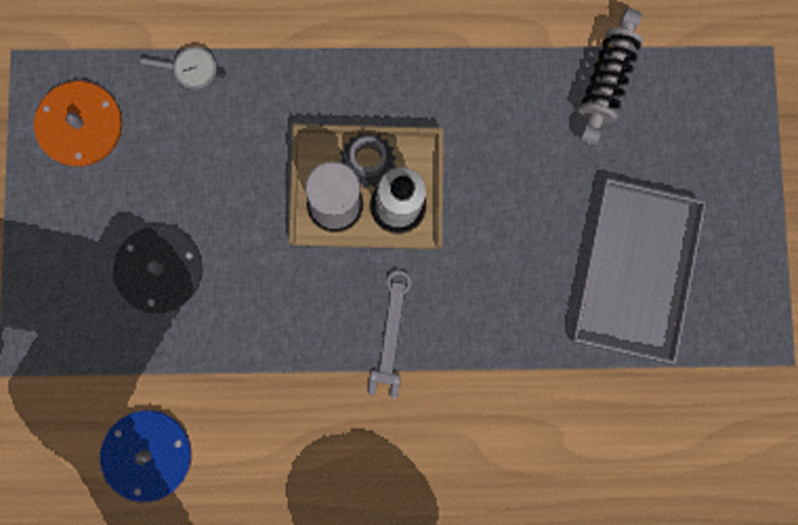

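The black base at scene (377,185) / top (171,217) is the spindle; blue at scene (339,128) and orange at (452,227) are decoys. The bottle is at (288,240), the can at (319,228), the freewheel at (313,260) and the tray at (155,270). The wrench at (264,200) lies in front of the rack. Next I refine the fixed things from the top view.

```bash
cat >> h.py <<'E'
def maskz(c,m,z):
    "mask outline -> world xy on plane z: centroid, minAreaRect"
    k,_=cv2.findContours(m.astype(np.uint8),cv2.RETR_EXTERNAL,cv2.CHAIN_APPROX_NONE)
    k=max(k,key=cv2.contourArea)[:,0,:]
    P=np.array([onz(c,p,z)[:2] for p in k],np.float32)
    return P,cv2.minAreaRect(P*1000)
def st():
    s=telemetry.sense(); w,x,y,z=s["tcp_rot"]
    from scipy.spatial.transform import Rotation as Ro
    M=Ro.from_quat([x,y,z,w]).as_matrix()
    print("t%.1f"%s["t"],"tcp",np.round(s["eef_pos"],4),"yaw_y",round(np.degrees(np.arctan2(M[1,1],M[0,1])),2),"zax",np.round(M[:,2],3),"w%.4f gf%.1f"%(s["grip_width"],s["grasp_force"]),"F",np.round(s["force"],1)); return s
E
python3 - <<'E'
from h import *
for n in ("top","scene"):
    c=get_calibration(n); camera(n)
    for o,z in (("tray",.025),("rack",.03),("spindle",.010)):
        for r in cut_out(n,o)[:3]:
            P,m=maskz(c,r["pixels"],z); print(n,o,round(r["score"],2),np.round(r["uv"]),"rect",[np.round(v,1).tolist() for v in m])
c=get_calibration("wrist"); s=st()
R=np.array(c["R"]);print("wrist cam pos",-R.T@np.array(c["t"]),"fwd",R[2],"right",R[0],c["vfov"],c["cx"],c["cy"])
E
```

```text
top tray 0.72 [403. 217.] rect [[480.2, -298.1], [137.9, 215.2], 76.7]
top rack 0.69 [274. 178.] rect [[589.7, 38.8], [191.6, 153.6], 88.1]
top rack 0.24 [259. 185.] rect [[578.5, 82.8], [62.8, 85.1], 89.8]
top spindle 0.74 [136. 146.] rect [[678.1, 406.3], [112.5, 108.5], 27.3]
top spindle 0.74 [169. 308.] rect [[260.7, 314.6], [110.0, 107.9], 89.2]
top spindle 0.61 [170. 215.] rect [[489.6, 303.4], [107.2, 108.2], 89.5]
scene tray 0.86 [156. 270.] rect [[486.5, -301.9], [134.4, 218.6], 75.2]
scene tray 0.41 [314. 264.] rect [[624.5, 34.8], [65.8, 67.4], 0.5]
scene rack 0.75 [296. 258.] rect [[599.1, 34.2], [200.0, 157.4], 86.8]
scene spindle 0.71 [378. 187.] rect [[492.9, 300.3], [108.0, 116.4], 32.3]
scene spindle 0.71 [450. 227.] rect [[680.1, 403.5], [107.5, 111.6], 9.1]
t1.4 tcp [0.1546 0.5017 0.4047] yaw_y 72.88 zax [ 0.  0. -1.] w0.0881 gf0.0 F [-0.2  0.   0.5]
wrist cam pos [0.08837338 0.5211622  0.38372647] fwd [ 0.25289415 -0.07870574 -0.96428728] right [ 2.94517466e-01  9.55645794e-01 -7.60213966e-04] 66.50667376356566 276.70362395427713 214.46680648946673
```

{"method": "arm_command", "body": {
  "moves": "0 0 0.147 0 0 0 1;0 0 0.147 0 0 0 1;0 0 0.147 0 0 0 1;0 0 0.147 0 0 0 1;0 0 0.147 0 0 0 1;0 0 0.147 0 0 0 1;0 0 0.147 0 0 0 1;0 0 0.147 0 0 0 1;0 0 0.147 0 0 0 1;0 0 0.147 0 0 0 1;0 0 0.149 0 0 0 1;0 0 0 -0.19 0.18 0 1;0 0 0 -0.19 0.18 0 1;0 0 0 -0.19 0.18 0 1;0 0 0 -0.19 0.18 0 1;0 0 0 -0.19 0.18 0 1;0 0 0 -0.19 0.18 0 1;0 0 0 -0.19 0.18 0 1;0 0 0 -0.19 0.18 0 1;0 0 0 -0.19 0.18 0 1",
  "newtons": 25
}}

```text
t: 3.07
eef_pos: [0.3986, 0.2436, 0.4049]
tcp_rot: [0.0, 0.707, 0.707, 0.0]
force: [1.6, 0.9, 0.3]
grip_width: 0.088
grasp_force: 0.0
```

{"method": "arm_command", "body": {
  "moves": "0 0 0 -0.19 0.18 0 1;0 0 0 -0.19 0.18 0 1;0 0 0 -0.19 0.18 0 1;0 0 0 -0.19 0.18 0 1;0 0 0 -0.19 0.18 0 1;0 0 0 -0.19 0.18 0 1;0 0 0 0 0 0 1;0 0 0 0 0 0 1"
}}

```text
t: 3.73
eef_pos: [0.5605, 0.0731, 0.4041]
tcp_rot: [-0.0, 0.708, 0.706, -0.0]
force: [0.3, 0.1, -0.0]
grip_width: 0.0885
grasp_force: 0.0
```

```bash
python3 - <<'E'
from h import *
s=st(); c=get_calibration("wrist"); im=camera("wrist"); save("w1.png",im)
for o,z in (("bottle",.012),("can",.012),("freewheel",.012),("rack",0)):
    for r in pinpoint("wrist",o)[:2]: print(o,r["score"],np.round(r["uv"]),onz(c,r["uv"],z))
E
```

```text
t3.7 tcp [0.5605 0.0731 0.4041] yaw_y -0.12 zax [-0.001  0.    -1.   ] w0.0885 gf0.0 F [ 0.3  0.1 -0. ]
bottle 0.69 [282. 245.] [ 0.56464013 -0.00093736  0.012     ]
can 0.74 [286. 179.] [0.56927147 0.08127431 0.012     ]
freewheel 0.8 [333. 212.] [0.6260797  0.04084791 0.012     ]
```

View pics/w1.png

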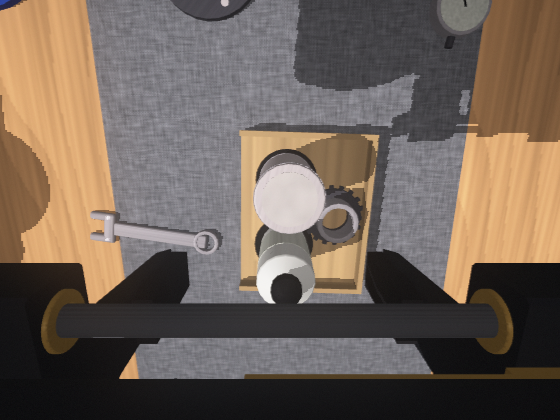

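Wrist view: the can lid is at about (289,198), the bottle cap at (287,289), the freewheel ring at (337,215), and the rack outline runs from (241,131) to (378,135). I'll convert the lid and cap to positions.

```bash
python3 - <<'E'
from h import *
c=get_calibration("wrist"); im=cv2.imread("pics/w1.png"); g=cv2.cvtColor(im,cv2.COLOR_BGR2GRAY)
hsv=cv2.cvtColor(im,cv2.COLOR_BGR2HSV)
def comp(m,uv):
    n,l=cv2.connectedComponents(m.astype(np.uint8)); return l==l[uv[1],uv[0]]
lid=comp(cv2.morphologyEx(((g>150)&(hsv[...,1]<60)).astype(np.uint8),cv2.MORPH_OPEN,np.ones((5,5))),(289,198))
P,m=maskz(c,lid,.117); print("lid",cv2.minEnclosingCircle(P*1000),m)
cap=comp((g<45)&(np.indices(g.shape)[0]<302),(287,290))
P,m=maskz(c,cap,.126); print("cap",cv2.minEnclosingCircle(P*1000),m)
print("cap tip",onz(c,(287,289),.138))
for z,uv in ((.03,(241,131)),(.03,(378,135)),(.03,(240,290)),(.03,(363,292)),(.05,(337,215))): print(uv,onz(c,uv,z))
E
```

```text
lid ((569.357177734375, 82.25371551513672), 32.402923583984375) ((567.8709716796875, 82.4608154296875), (60.767879486083984, 60.536537170410156), 2.3461732864379883)
cap ((566.421142578125, 2.2922003269195557), 15.292777061462402) ((566.789794921875, 3.9912939071655273), (25.981412887573242, 26.652069091796875), 0.09338819235563278)
cap tip [0.56677744 0.00918744 0.138     ]
(241, 131) [0.51960703 0.13782922 0.03      ]
(378, 135) [0.66655458 0.13393292 0.03      ]
(240, 290) [ 0.51313067 -0.05088257  0.03      ]
(363, 292) [ 0.66417824 -0.0533607   0.03      ]
(337, 215) [0.62322887 0.05028648 0.05      ]
```

{"method": "arm_command", "body": {
  "moves": "0 0 0 -0.233 0.02 0 1;0 0 0 -0.234 0.023 0 1;0 0 0 0 0 0 1;0 0 0 0 0 0.2 1;0 0 0 0 0 0.2 1;0 0 0 0 0 0.2 1;0 0 0 0 0 0.2 1;0 0 0 0 0 0.15 1;0 0 0 0 0 0.097 1;0 0 0 0 0 0 1;0 0 0 0 0 0 1"
}}

```text
t: 4.9
eef_pos: [0.5661, 0.0052, 0.248]
tcp_rot: [-0.0, 0.707, 0.708, -0.0]
force: [-0.2, -0.7, 0.8]
grip_width: 0.0882
grasp_force: 0.0
```

{"method": "arm_command", "body": {
  "moves": "0 0 0 0 0 0 -1;0 0 0 0 0 0 -1;0 0 0 0 0 0 -1;0 0 0 0 0 0 -1;0 0 0 0 0 0 -1;0 0 0 0 0 0 -1;0 0 0 0 0 0 -1;0 0 0 0 0 0 -1",
  "newtons": 25
}}

```text
t: 5.57
eef_pos: [0.5664, 0.0043, 0.2481]
tcp_rot: [0.0, 0.707, 0.707, 0.0]
force: [0.4, -0.3, 3.2]
grip_width: 0.0555
grasp_force: 24.9
```

```bash
python3 - <<'E'
from h import *
c=get_calibration("top")
K=np.array([onz(c,p,.025)[:2] for p in ((389,171.9),(435.7,186.7),(421.9,262.4),(372.9,251.9))]); print(K,K.mean(0)); 
e=(K[0]+K[1]-K[2]-K[3]); yaw=np.arctan2(e[1],e[0]); print(np.degrees(yaw),[np.linalg.norm(K[i]-K[i-1]) for i in range(4)])
u=np.array([np.cos(yaw),np.sin(yaw)]); print("far",K.mean(0)+.055*u,"near",K.mean(0)-.055*u)
print("pin",onz(c,(173.8,217.6),.036)); st()
E
```

```text
[[ 0.60619347 -0.26500613]
 [ 0.56520537 -0.38788153]
 [ 0.3665166  -0.3402053 ]
 [ 0.39519876 -0.21355813]] [ 0.48327855 -0.30166277]
-13.601499844322884 [np.float64(0.21717657958262654), np.float64(0.12953141976981156), np.float64(0.20432877911290187), np.float64(0.12985443101161218)]
far [ 0.53673607 -0.31459699] near [ 0.42982104 -0.28872856]
pin [0.48894577 0.29917113 0.036     ]
t5.6 tcp [0.5664 0.0043 0.2481] yaw_y 0.02 zax [ 0.001 -0.    -1.   ] w0.0555 gf24.9 F [ 0.4 -0.3  3.2]
```

{"method": "arm_command", "body": {
  "moves": "0 0 0 0 0 -0.03 -1;0 0 0 0 0 -0.1 -1;0 0 0 0 0 -0.15 -1;0 0 0 0 0 -0.15 -1;0 0 0 0 0 -0.1 -1;0 0 0 0 0 -0.05 -1;0 0 0 0 0 0 -1"
}}

```text
t: 6.15
eef_pos: [0.5663, 0.0044, 0.3359]
tcp_rot: [0.001, 0.707, 0.707, 0.001]
force: [0.4, -0.5, -1.6]
grip_width: 0.055
grasp_force: 24.9
```

{"method": "arm_command", "body": {
  "moves": "0 0 0 -0.08 0 0 -1;0 0 0 -0.16 -0.015 0 -1;0 0 0 -0.2 -0.02 0 -1;0 0 0 -0.2 -0.02 0 -1;0 0 0 -0.2 -0.02 0 -1;0 0 0 -0.2 -0.02 0 -1;0 0 0 -0.2 -0.02 0 -1;0 0 0 -0.2 -0.02 0 -1;0 0 0 -0.2 -0.02 0 -1;0 0 0 -0.2 -0.02 0 -1;0 0 0 -0.16 -0.02 0 -1;0 0 0 -0.08 -0.02 0 -1;0 0 0 -0.04 0 0 -1;0 0 0 0 0 0.1 -1;0 0 0 0 0 0.15 -1;0 0 0 0 0 0.15 -1;0 0 0 0 0 0.1 -1;0 0 0 0 0 0 -1;0 0 0 0 0 0 -1"
}}

```text
t: 7.73
eef_pos: [0.5343, -0.3129, 0.2592]
tcp_rot: [-0.001, 0.707, 0.708, -0.0]
force: [0.9, -0.2, -0.6]
grip_width: 0.0553
grasp_force: 24.9
```

```bash
python3 - <<'E'
from h import *
s=st(); c=get_calibration("top"); im=camera("top"); save("t2.png",cv2.resize(im[130:300,330:480],None,fx=4,fy=4,interpolation=cv2.INTER_CUBIC)); 
im=camera("wrist");save("w2.png",im)
E
```

```text
t7.7 tcp [ 0.5343 -0.3129  0.2592] yaw_y 0.07 zax [-0.001  0.001 -1.   ] w0.0553 gf24.9 F [ 0.9 -0.2 -0.6]
```

View pics/w2.png

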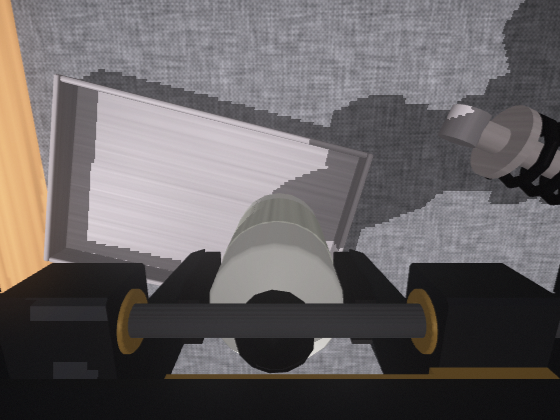

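The wrist view shows the bottle upright over the far half of the tray, with rim corners at (57,76), (372,155) and (47,260).

```bash
python3 - <<'E'
from h import *
c=get_calibration("wrist")
K=np.array([onz(c,p,.025)[:2] for p in ((57,76),(372,155),(47,260))]); print(K)
e=K[1]-K[0]; yaw=np.arctan2(e[1],e[0]); u=np.array([np.cos(yaw),np.sin(yaw)]);v=np.array([-u[1],u[0]])
C=K[0]+.105*u-.065*v; print(np.degrees(yaw),np.linalg.norm(e),np.linalg.norm(K[2]-K[0]),"C",C, (K[1]+K[2])/2)
b=np.array([.5343,-.3129])-C; print("bottle in tray",b@u,b@v)
E
```

```text
[[ 0.39687598 -0.21632371]
 [ 0.59647709 -0.26459541]
 [ 0.367208   -0.3397574 ]]
-13.595419040173566 0.20535519912970404 0.12694905954895772 C [ 0.48365467 -0.30418416] [ 0.48184254 -0.3021764 ]
bottle in tray 0.051275016554941634 0.0034332937860910647
```

{"method": "arm_command", "body": {
  "moves": "0 0 0 0 0 0.06 -1;0 0 0 0 0 0.04 -1;0 0 0 0 0 0.015 -1;0 0 0 0 0 0.007 -1;0 0 0 0 0 0 -1;0 0 0 0 0 0 -1"
}}

```text
t: 8.33
eef_pos: [0.5342, -0.3137, 0.2415]
tcp_rot: [0.0, 0.707, 0.707, 0.0]
force: [-0.6, -0.8, -1.1]
grip_width: 0.0554
grasp_force: 24.9
```

{"method": "arm_command", "body": {
  "moves": "0 0 0 0 0 0.006 -1;0 0 0 0 0 0.004 -1;0 0 0 0 0 0 -1;0 0 0 0 0 0 -1"
}}

```text
t: 8.67
eef_pos: [0.5342, -0.3137, 0.2401]
tcp_rot: [0.0, 0.707, 0.707, 0.0]
force: [-0.5, -1.0, -0.2]
grip_width: 0.0549
grasp_force: 24.9
```

{"method": "arm_command", "body": {
  "moves": "0 0 0 0 0 0.004 -1;0 0 0 0 0 0 0.4;0 0 0 0 0 0 0.7;0 0 0 0 0 0 1;0 0 0 0 0 0 1;0 0 0 0 0 0 1;0 0 0 0 0 -0.1 1;0 0 0 0 0 -0.2 1;0 0 0 0 0 -0.2 1;0 0 0 0 0 -0.15 1;0 0 0 0 0 0 1"
}}

```text
t: 9.58
eef_pos: [0.5345, -0.3139, 0.3419]
tcp_rot: [0.004, 0.707, 0.707, 0.0]
force: [0.3, 0.1, 1.1]
grip_width: 0.0881
grasp_force: 0.0
```

```bash
python3 - <<'E'
from h import *
s=st(); im=camera("wrist");save("w3.png",im)
for n in ("wrist","top"):
    if n=="top": camera(n)
    c=get_calibration(n)
    for o in ("bottle","can"):
        for r in pinpoint(n,o)[:2]: print(n,o,r["score"],np.round(r["uv"]),onz(c,r["uv"],.004 if o=="bottle" else .012))
E
```

```text
t9.6 tcp [ 0.5345 -0.3139  0.3419] yaw_y 0.03 zax [ 0.006 -0.005 -1.   ] w0.0881 gf0.0 F [0.3 0.1 1.1]
wrist bottle 0.89 [277. 199.] [ 0.53433477 -0.3181551   0.004     ]
top bottle 0.72 [409. 200.] [ 0.53409351 -0.32079004  0.004     ]
top can 0.85 [261. 188.] [0.56788629 0.07546924 0.012     ]
```

View pics/w3.png

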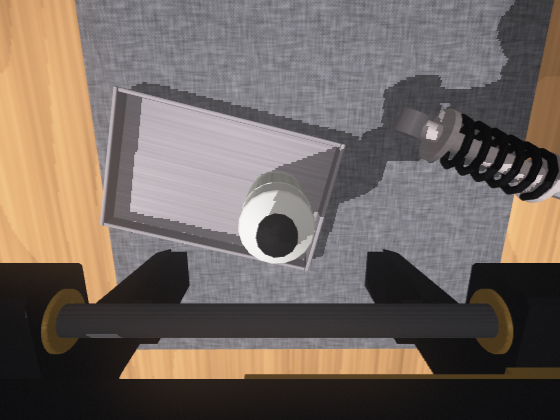

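{"method": "arm_command", "body": {
  "moves": "0 0 0 0.1 0.01 0 1;0 0 0 0.2 0.02 0 1;0 0 0 0.25 0.02 0 1;0 0 0 0.25 0.02 0 1;0 0 0 0.25 0.02 0 1;0 0 0 0.25 0.02 0 1;0 0 0 0.25 0.02 0 1;0 0 0 0.25 0.02 0 1;0 0 0 0.25 0.02 0 1;0 0 0 0.25 0.03 0 1;0 0 0 0.2 0.02 0 1;0 0 0 0.1 0.01 0 1;0 0 0 0.043 0.003 0 1;0 0 0 0 0 0.15 1;0 0 0 0 0 0.2 1;0 0 0 0 0 0.2 1;0 0 0 0 0 0.1 1;0 0 0 0 0 0 1;0 0 0 0 0 0 1"
}}

```text
t: 11.47
eef_pos: [0.5688, 0.0826, 0.2391]
tcp_rot: [-0.0, 0.707, 0.707, -0.0]
force: [-0.2, 0.6, 1.5]
grip_width: 0.0882
grasp_force: 0.0
```

{"method": "arm_command", "body": {
  "moves": "0 0 0 0 0 0 -1;0 0 0 0 0 0 -1;0 0 0 0 0 0 -1;0 0 0 0 0 0 -1;0 0 0 0 0 0 -1;0 0 0 0 0 0 -1;0 0 0 0 0 0 -1;0 0 0 0 0 0 -1",
  "newtons": 35
}}

```text
t: 12.13
eef_pos: [0.5693, 0.0828, 0.2402]
tcp_rot: [0.001, 0.707, 0.707, 0.001]
force: [1.9, -0.5, 5.5]
grip_width: 0.0618
grasp_force: 35.0
```

{"method": "arm_command", "body": {
  "moves": "0 0 0 0 0 -0.03 -1;0 0 0 0 0 -0.1 -1;0 0 0 0 0 -0.15 -1;0 0 0 0 0 -0.15 -1;0 0 0 0 0 -0.1 -1;0 0 0 0 0 -0.05 -1;0 0 0 0 0 0 -1"
}}

```text
t: 12.72
eef_pos: [0.5688, 0.0829, 0.3272]
tcp_rot: [0.0, 0.707, 0.707, 0.0]
force: [-0.1, 0.3, -3.8]
grip_width: 0.061
grasp_force: 35.0
```

{"method": "arm_command", "body": {
  "moves": "0 0 0 -0.08 -0.02 0 -1;0 0 0 -0.16 -0.06 0 -1;0 0 0 -0.2 -0.09 0 -1;0 0 0 -0.2 -0.09 0 -1;0 0 0 -0.2 -0.09 0 -1;0 0 0 -0.2 -0.09 0 -1;0 0 0 -0.2 -0.09 0 -1;0 0 0 -0.2 -0.09 0 -1;0 0 0 -0.2 -0.09 0 -1;0 0 0 -0.2 -0.09 0 -1;0 0 0 -0.2 -0.08 0 -1;0 0 0 -0.2 -0.04 0 -1;0 0 0 -0.14 -0.009 0 -1;0 0 0 -0.08 0 0 -1;0 0 0 -0.026 0 0 -1;0 0 0 0 0 0.1 -1;0 0 0 0 0 0.15 -1;0 0 0 0 0 0.15 -1;0 0 0 0 0 0.1 -1;0 0 0 0 0 0 -1"
}}

```text
t: 14.38
eef_pos: [0.4293, -0.2885, 0.248]
tcp_rot: [-0.004, 0.707, 0.708, 0.0]
force: [-1.1, 0.2, -3.6]
grip_width: 0.0613
grasp_force: 35.0
```

{"method": "arm_command", "body": {
  "moves": "0 0 0 0 0 0.06 -1;0 0 0 0 0 0.04 -1;0 0 0 0 0 0.015 -1;0 0 0 0 0 0 -1;0 0 0 0 0 0 -1"
}}

```text
t: 14.8
eef_pos: [0.4298, -0.2902, 0.2344]
tcp_rot: [0.0, 0.707, 0.707, -0.0]
force: [0.0, -0.1, -2.7]
grip_width: 0.0612
grasp_force: 35.0
```

{"method": "arm_command", "body": {
  "moves": "0 0 0 0 0 0.008 -1;0 0 0 0 0 0.006 -1;0 0 0 0 0 0.004 -1;0 0 0 0 0 0 -1;0 0 0 0 0 0 -1"
}}

```text
t: 15.22
eef_pos: [0.4298, -0.2903, 0.2321]
tcp_rot: [0.001, 0.707, 0.707, -0.0]
force: [-0.6, 1.8, 5.5]
grip_width: 0.0612
grasp_force: 35.0
```

{"method": "arm_command", "body": {
  "moves": "0 0 0 0 0 0 0.4;0 0 0 0 0 0 0.7;0 0 0 0 0 0 1;0 0 0 0 0 0 1;0 0 0 0 0 0 1;0 0 0 0 0 -0.1 1;0 0 0 0 0 -0.2 1;0 0 0 0 0 -0.2 1;0 0 0 0 0 -0.2 1;0 0 0 0 0 -0.05 1;0 0 0 0 0 0 1"
}}

```text
t: 16.13
eef_pos: [0.4299, -0.2902, 0.3458]
tcp_rot: [0.002, 0.707, 0.707, -0.0]
force: [0.4, -0.5, 0.0]
grip_width: 0.0881
grasp_force: 0.0
```

```bash
python3 - <<'E'
from h import *
s=st(); im=camera("top"); a=cv2.resize(im[130:300,240:460],None,fx=3.5,fy=3.5,interpolation=cv2.INTER_CUBIC)
save("t3.png",a)
E
```

```text
t16.1 tcp [ 0.4299 -0.2902  0.3458] yaw_y 0.03 zax [ 0.003 -0.003 -1.   ] w0.0881 gf0.0 F [ 0.4 -0.5  0. ]
```

View pics/t3.png

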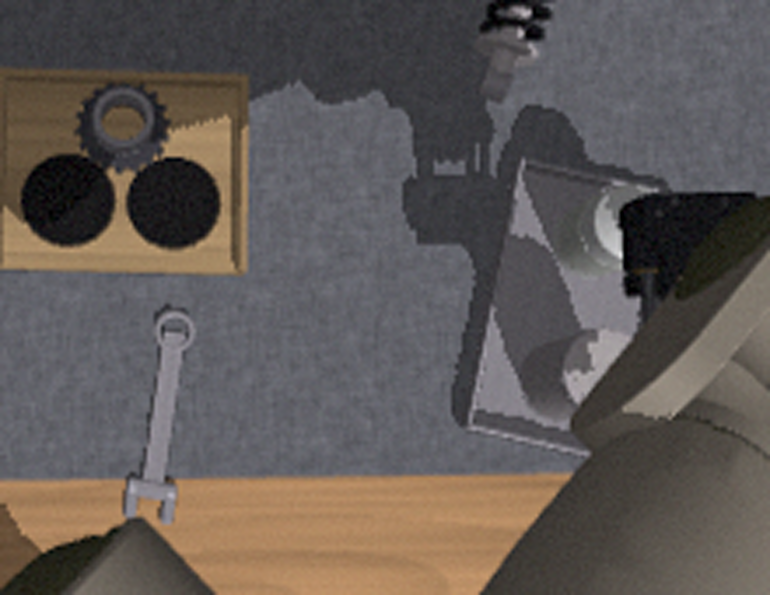

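Both stand in the tray: the bottle at crop (610,220), the can at (600,370). The rack's pads are visible at crop (68,199) and (174,202), the freewheel at (123,118).

```bash
python3 - <<'E'
from h import *
c=get_calibration("top")
for n,uv,z in (("canpad",(259.4,186.9),.012),("botpad",(289.7,187.7),.012),("fw",(275.1,163.7),.05)): print(n,onz(c,uv,z))
E
```

```text
canpad [0.5711587  0.07969453 0.012     ]
botpad [ 0.5682792  -0.00088459  0.012     ]
fw [0.62487768 0.03779934 0.05      ]
```

{"method": "arm_command", "body": {
  "moves": "0 0 0 0.1 0.05 0 1;0 0 0 0.2 0.1 0 1;0 0 0 0.24 0.11 0 1;0 0 0 0.24 0.11 0 1;0 0 0 0.24 0.11 0 1;0 0 0 0.24 0.11 0 1;0 0 0 0.24 0.11 0 1;0 0 0 0.24 0.11 0 1;0 0 0 0.24 0.11 0 1;0 0 0 0.13 0.07 0 1;0 0 0 0.1 0.07 0 1;0 0 -0.143 0 0 0 1;0 0 -0.143 0 0 0 1;0 0 -0.143 0 0 0 1;0 0 -0.143 0 0 0 1;0 0 -0.143 0 0 0 1;0 0 -0.143 0 0 0 1;0 0 -0.143 0 0 0 1;0 0 -0.143 0 0 0 1;0 0 -0.143 0 0 0 1"
}}

```text
t: 17.85
eef_pos: [0.5885, 0.0414, 0.3414]
tcp_rot: [-0.002, 0.274, 0.962, -0.0]
force: [0.3, 1.2, -0.3]
grip_width: 0.0879
grasp_force: 0.0
```

{"method": "arm_command", "body": {
  "moves": "0 0 -0.143 0 0 0 1;0 0 -0.143 0 0 0 1;0 0 -0.143 0 0 0 1;0 0 -0.143 0 0 0 1;0 0 -0.141 0 0 0 1;0 0 0 0 0 0 1;0 0 0 0 0 0 1"
}}

```text
t: 18.43
eef_pos: [0.5885, 0.0414, 0.3422]
tcp_rot: [-0.001, 0.001, 1.0, 0.0]
force: [-0.5, 0.4, -0.3]
grip_width: 0.0881
grasp_force: 0.0
```

```bash
python3 - <<'E'
from h import *
s=st(); c=get_calibration("wrist"); im=camera("wrist");save("w4.png",im)
for r in pinpoint("wrist","freewheel")[:2]: print(r["score"],r["uv"],onz(c,r["uv"],.012))
E
```

```text
t18.4 tcp [0.5885 0.0414 0.3422] yaw_y 89.83 zax [-0.003  0.    -1.   ] w0.0881 gf0.0 F [-0.5  0.4 -0.3]
0.73 [273.6, 235.3] [0.62526887 0.03743294 0.012     ]
```

View pics/w4.png

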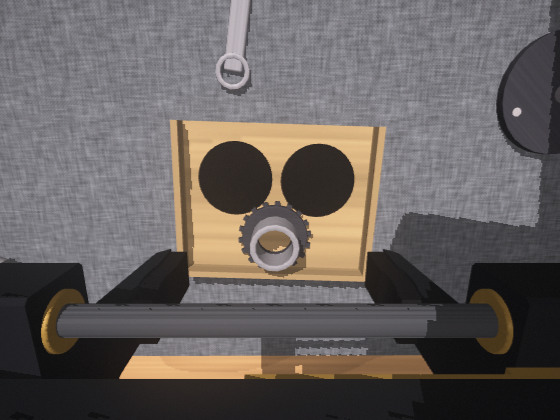

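The wrist view shows the freewheel ring top at (274,246), and the two pads at (235,177) and (317,180), both empty.

```bash
python3 - <<'E'
from h import *
c=get_calibration("wrist")
for n,uv,z in (("canpad",(317,180),.012),("botpad",(235,177),.012),("fwtop",(274.3,246.5),.05),("fwdisc",(275,236),.012)): print(n,onz(c,uv,z))
E
```

```text
canpad [0.56916408 0.07999568 0.012     ]
botpad [5.66014122e-01 1.86081859e-04 1.20000000e-02]
fwtop [0.62355356 0.03842105 0.05      ]
fwdisc [0.62668497 0.03882527 0.012     ]
```

{"method": "arm_command", "body": {
  "moves": "0 0 0 -0.12 -0.01 0 1;0 0 0 -0.123 -0.01 0 1;0 0 0 0 0 0.1 1;0 0 0 0 0 0.2 1;0 0 0 0 0 0.2 1;0 0 0 0 0 0.2 1;0 0 0 0 0 0.15 1;0 0 0 0 0 0.1 1;0 0 0 0 0 0.05 1;0 0 0 0 0 0.02 1;0 0 0 0 0 0 1;0 0 0 0 0 0 1"
}}

```text
t: 19.53
eef_pos: [0.6253, 0.0384, 0.1918]
tcp_rot: [0.001, 0.0, 1.0, -0.0]
force: [-0.1, 0.2, 0.3]
grip_width: 0.0877
grasp_force: 0.0
```

```bash
python3 - <<'E'
from h import *
s=st()
E
```

```text
t19.5 tcp [0.6253 0.0384 0.1918] yaw_y 89.99 zax [ 0.002 -0.    -1.   ] w0.0877 gf0.0 F [-0.1  0.2  0.3]
```

{"method": "arm_command", "body": {
  "moves": "0 0 0 0 0 0 -1;0 0 0 0 0 0 -1;0 0 0 0 0 0 -1;0 0 0 0 0 0 -1;0 0 0 0 0 0 -1;0 0 0 0 0 0 -1;0 0 0 0 0 0 -1;0 0 0 0 0 0 -1;0 0 0 0 0 0 -1",
  "newtons": 35
}}

```text
t: 20.28
eef_pos: [0.625, 0.0385, 0.1909]
tcp_rot: [0.0, -0.0, 1.0, 0.0]
force: [0.0, 0.5, 0.3]
grip_width: 0.0452
grasp_force: 35.0
```

{"method": "arm_command", "body": {
  "moves": "0 0 0 0 0 -0.03 -1;0 0 0 0 0 -0.1 -1;0 0 0 0 0 -0.15 -1;0 0 0 0 0 -0.15 -1;0 0 0 0 0 -0.1 -1;0 0 0 0 0 -0.05 -1;0 0 0 0 0 0 -1"
}}

```text
t: 20.87
eef_pos: [0.6252, 0.0384, 0.2793]
tcp_rot: [0.001, -0.0, 1.0, -0.0]
force: [-0.4, 0.6, -2.8]
grip_width: 0.0456
grasp_force: 35.0
```

{"method": "arm_command", "body": {
  "moves": "0 0 0 0.04 0.08 0 -1;0 0 0 0.06 0.16 0 -1;0 0 0 0.06 0.2 0 -1;0 0 0 0.06 0.2 0 -1;0 0 0 0.06 0.2 0 -1;0 0 0 0.06 0.2 0 -1;0 0 0 0.06 0.2 0 -1;0 0 0 0.06 0.2 0 -1;0 0 0 0.06 0.16 0 -1;0 0 0 0.04 0.1 0 -1;0 0 0 0.01 0.04 0 -1;0 0 0 0 0 0 -1;0 0 0 0 0 0 -1"
}}

```text
t: 21.95
eef_pos: [0.5393, 0.2991, 0.277]
tcp_rot: [-0.001, -0.0, 1.0, -0.0]
force: [-0.7, 0.3, -1.6]
grip_width: 0.0457
grasp_force: 35.0
```

```bash
python3 - <<'E'
from h import *
s=st(); c=get_calibration("wrist"); im=camera("wrist");save("w5.png",im)
for r in pinpoint("wrist","spindle")[:2]: print(r["score"],r["uv"],onz(c,r["uv"],0))
for r in cut_out("wrist","spindle")[:2]:
    P,m=maskz(c,r["pixels"],.010); print(r["score"],r["uv"],m,cv2.minEnclosingCircle(P*1000))
E
```

```text
t21.9 tcp [0.5393 0.2991 0.277 ] yaw_y 90.04 zax [-0.001 -0.001 -1.   ] w0.0457 gf35.0 F [-0.7  0.3 -1.6]
0.58 [280.9, 151.1] [0.48837039 0.30144196 0.        ]
0.75 [282.0, 145.4] ((485.27752685546875, 303.8958435058594), (108.90113830566406, 100.2606201171875), 86.75817108154297) ((489.38922119140625, 303.46844482421875), 54.74605178833008)
0.68 [347.4, 356.8] ((672.5263061523438, 364.494873046875), (33.2547721862793, 28.474939346313477), 2.722886085510254) ((671.931640625, 366.2549133300781), 20.366491317749023)
```

View pics/w5.png

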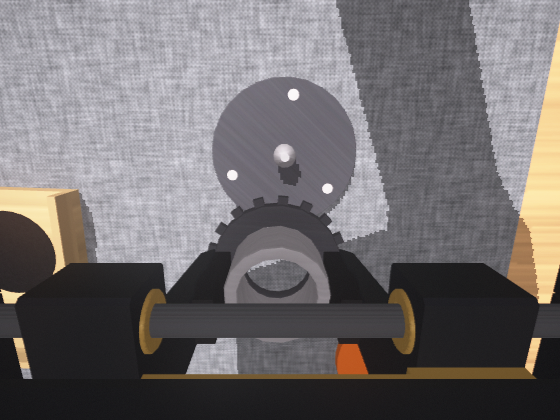

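```bash
python3 - <<'E'
from h import *
c=get_calibration("wrist")
print("tip",onz(c,(285,156),.038),"top edge",onz(c,(284,77),.01),"L",onz(c,(212,150),.01),"R",onz(c,(356,150),.01))
s=telemetry.sense(); t=s["eef_pos"]; z=t[2]-.1909+.05  # ring top height
print("fw ring L/R",onz(c,(225,295),z),onz(c,(331,295),z), "front/back",onz(c,(278,247),z))
E
```

```text
tip [0.48966694 0.3032425  0.038     ] top edge [0.43638121 0.3028948  0.01      ] L [0.48756493 0.24865751 0.01      ] R [0.48768164 0.3576071  0.01      ]
fw ring L/R [0.53829414 0.2761318  0.13666245] [0.53831881 0.32033614 0.13666245] front/back [0.51695705 0.29823975 0.13666245]
```

{"method": "arm_command", "body": {
  "moves": "0 0 0 0.1 0.011 0 -1;0 0 0 0.15 0.01 0 -1;0 0 0 0.079 0.01 0 -1;0 0 0 0 0 0 -1;0 0 0 0 0 0.08 -1;0 0 0 0 0 0.12 -1;0 0 0 0 0 0.08 -1;0 0 0 0 0 0 -1;0 0 0 0 0 0 -1"
}}

```text
t: 22.85
eef_pos: [0.4906, 0.3037, 0.2355]
tcp_rot: [-0.0, 0.0, 1.0, -0.0]
force: [0.6, 0.7, -0.7]
grip_width: 0.0453
grasp_force: 35.0
```

```bash
python3 - <<'E'
from h import *
s=st(); im=camera("wrist");a=im[180:420,140:420]; b=camera("scene")[150:220,330:430]
save("w6.png",np.hstack([cv2.resize(a,(400,343)),cv2.resize(b,(400,343),interpolation=cv2.INTER_CUBIC)]))
E
```

```text
t22.9 tcp [0.4906 0.3037 0.2355] yaw_y 89.99 zax [-0.001 -0.    -1.   ] w0.0453 gf35.0 F [ 0.6  0.7 -0.7]
```

View pics/w6.png

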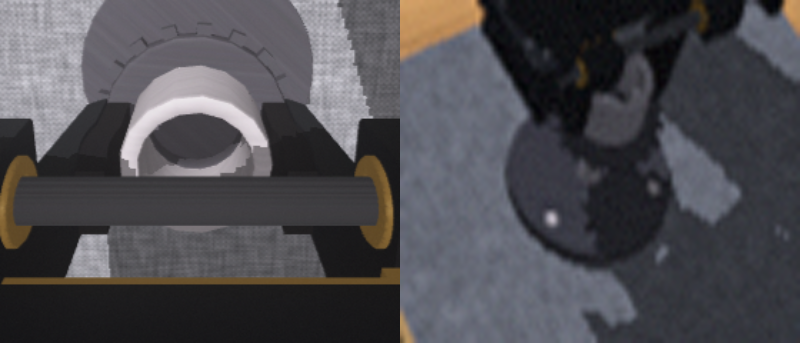

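The freewheel hangs concentric over the black base (left half, base edges at 83 and 312). Lowering.

{"method": "arm_command", "body": {
  "moves": "0 0 0 0 0 0.08 -1;0 0 0 0 0 0.08 -1;0 0 0 0 0 0.06 -1;0 0 0 0 0 0.04 -1;0 0 0 0 0 0.02 -1;0 0 0 0 0 0.007 -1;0 0 0 0 0 0 -1;0 0 0 0 0 0 -1"
}}

```text
t: 23.62
eef_pos: [0.4902, 0.3041, 0.1931]
tcp_rot: [0.0, -0.0, 1.0, 0.0]
force: [-0.2, 0.7, -3.0]
grip_width: 0.0455
grasp_force: 35.0
```

{"method": "arm_command", "body": {
  "moves": "0 0 0 0 0 0.008 -1;0 0 0 0 0 0.006 -1;0 0 0 0 0 0 -1;0 0 0 0 0 0 -1"
}}

```text
t: 23.95
eef_pos: [0.49, 0.304, 0.1907]
tcp_rot: [0.0, -0.0, 1.0, 0.0]
force: [0.1, 0.3, -2.5]
grip_width: 0.0454
grasp_force: 35.0
```

{"method": "arm_command", "body": {
  "moves": "0 0 0 0 0 0.006 -1;0 0 0 0 0 0.006 -1;0 0 0 0 0 0 -1;0 0 0 0 0 0 -1"
}}

```text
t: 24.28
eef_pos: [0.4901, 0.304, 0.1889]
tcp_rot: [0.0, -0.0, 1.0, 0.0]
force: [0.7, -0.5, -1.6]
grip_width: 0.0454
grasp_force: 35.0
```

{"method": "arm_command", "body": {
  "moves": "0 0 0 0 0 0.006 -1;0 0 0 0 0 0.004 -1;0 0 0 0 0 0 -1;0 0 0 0 0 0 -1"
}}

```text
t: 24.62
eef_pos: [0.4901, 0.3041, 0.1888]
tcp_rot: [0.0, -0.0, 1.0, -0.0]
force: [-5.9, -2.8, 12.1]
grip_width: 0.0453
grasp_force: 35.0
```

{"method": "arm_command", "body": {
  "moves": "0 0 0 0 0 0 -0.2;0 0 0 0 0 0 0.2;0 0 0 0 0 0 0.6;0 0 0 0 0 0 1;0 0 0 0 0 0 1;0 0 0 0 0 0 1;0 0 0 0 0 -0.1 1;0 0 0 0 0 -0.2 1;0 0 0 0 0 -0.2 1;0 0 0 0 0 -0.2 1;0 0 0 0 0 -0.2 1;0 0 0 0 0 -0.15 1;0 0 0 0 0 0 1"
}}

```text
t: 25.7
eef_pos: [0.4904, 0.3043, 0.3497]
tcp_rot: [0.004, -0.0, 1.0, 0.001]
force: [0.4, -0.0, -0.2]
grip_width: 0.0878
grasp_force: 0.0
```

```bash
python3 - <<'E'
from h import *
s=st(); c=get_calibration("wrist"); im=camera("wrist");save("w7.png",im)
for r in pinpoint("wrist","freewheel")[:1]: print("fw",r["score"],r["uv"],onz(c,r["uv"],.01))
b=camera("top"); 
c=get_calibration("top")
for o in ("bottle","can","freewheel"):
  for r in pinpoint("top",o)[:1]: print(o,r["score"],r["uv"],onz(c,r["uv"],.004))
save("w7b.png",np.hstack([cv2.resize(im,(460,345)),cv2.resize(b[140:290,350:470],(276,345),interpolation=cv2.INTER_CUBIC)]))
E
```

```text
t25.7 tcp [0.4904 0.3043 0.3497] yaw_y 90.03 zax [ 0.008  0.003 -1.   ] w0.0878 gf0.0 F [ 0.4 -0.  -0.2]
fw 0.79 [276.9, 194.4] [0.49013502 0.30459657 0.01      ]
bottle 0.79 [408.3, 197.5] [ 0.54008107 -0.32027741  0.004     ]
can 0.63 [401.7, 240.7] [ 0.42425691 -0.29679545  0.004     ]
freewheel 0.68 [170.2, 217.7] [0.49218422 0.31587348 0.004     ]
```

View pics/w7b.png

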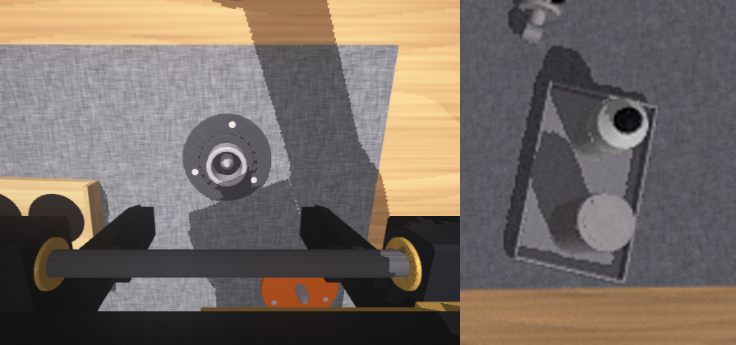

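Freewheel lies on the pin, concentric (wrist, left half, (227,162)); bottle and can stand in the tray (right half, (625,120), (605,222)). Next, the can goes back.

{"method": "arm_command", "body": {
  "moves": "0 0 0.143 0 0 0 1;0 0 0.143 0 0 0 1;0 0 0.143 0 0 0 1;0 0 0.143 0 0 0 1;0 0 0.143 0 0 0 1;0 0 0.143 0 0 0 1;0 0 0.143 0 0 0 1;0 0 0.143 0 0 0 1;0 0 0.143 0 0 0 1;0 0 0.143 0 0 0 1;0 0 0.143 0 0 0 1;0 0 0.143 0 0 0 1;0 0 0.143 0 0 0 1;0 0 0.141 0 0 0 1;0 0 0 -0.1 -0.01 0 1;0 0 0 -0.2 -0.02 0 1;0 0 0 -0.25 -0.03 0 1;0 0 0 -0.25 -0.03 0 1;0 0 0 -0.25 -0.03 0 1;0 0 0 -0.25 -0.03 0 1"
}}

```text
t: 27.67
eef_pos: [0.467, 0.1075, 0.3441]
tcp_rot: [-0.0, 0.707, 0.707, -0.0]
force: [0.5, 0.7, 0.5]
grip_width: 0.0881
grasp_force: 0.0
```

{"method": "arm_command", "body": {
  "moves": "0 0 0 -0.25 -0.03 0 1;0 0 0 -0.25 -0.03 0 1;0 0 0 -0.25 -0.03 0 1;0 0 0 -0.25 -0.03 0 1;0 0 0 -0.25 -0.03 0 1;0 0 0 -0.25 -0.03 0 1;0 0 0 -0.25 -0.03 0 1;0 0 0 -0.25 -0.03 0 1;0 0 0 -0.25 -0.014 0 1;0 0 0 -0.25 0 0 1;0 0 0 -0.1 0 0 1;0 0 0 -0.06 0 0 1;0 0 0 0 0 0 1;0 0 0 0 0 0 1"
}}

```text
t: 28.83
eef_pos: [0.4299, -0.289, 0.3444]
tcp_rot: [-0.001, 0.707, 0.707, 0.0]
force: [-0.3, 0.5, -0.7]
grip_width: 0.0882
grasp_force: 0.0
```

```bash
python3 - <<'E'
from h import *
s=st(); d=(np.array([.4298,-.2902,.2325])-s["eef_pos"])/.15; print("tx ty tz",d[1],d[0],-d[2])
E
```

```text
t28.8 tcp [ 0.4299 -0.289   0.3444] yaw_y 0.06 zax [-0.001  0.001 -1.   ] w0.0882 gf0.0 F [-0.3  0.5 -0.7]
tx ty tz -0.00781413724927682 -0.0004212478544148487 0.7462374967581015
```

{"method": "arm_command", "body": {
  "moves": "0 0 0 -0.008 0 0.1 1;0 0 0 0 0 0.2 1;0 0 0 0 0 0.2 1;0 0 0 0 0 0.15 1;0 0 0 0 0 0.08 1;0 0 0 0 0 0.016 1;0 0 0 0 0 0 1;0 0 0 0 0 0 -1;0 0 0 0 0 0 -1;0 0 0 0 0 0 -1;0 0 0 0 0 0 -1;0 0 0 0 0 0 -1;0 0 0 0 0 0 -1;0 0 0 0 0 0 -1;0 0 0 0 0 0 -1",
  "newtons": 35
}}

```text
t: 30.08
eef_pos: [0.4299, -0.2913, 0.2336]
tcp_rot: [0.001, 0.707, 0.707, 0.0]
force: [1.0, 1.2, 5.1]
grip_width: 0.0614
grasp_force: 35.0
```

{"method": "arm_command", "body": {
  "moves": "0 0 0 0 0 -0.03 -1;0 0 0 0 0 -0.1 -1;0 0 0 0 0 -0.15 -1;0 0 0 0 0 -0.15 -1;0 0 0 0 0 -0.1 -1;0 0 0 0 0 -0.05 -1;0 0 0 0 0 0 -1"
}}

```text
t: 30.67
eef_pos: [0.4297, -0.2912, 0.321]
tcp_rot: [0.001, 0.707, 0.707, -0.0]
force: [-0.4, -0.5, -3.8]
grip_width: 0.0613
grasp_force: 35.0
```

{"method": "arm_command", "body": {
  "moves": "0 0 0 0.08 0.03 0 -1;0 0 0 0.16 0.06 0 -1;0 0 0 0.2 0.08 0 -1;0 0 0 0.2 0.08 0 -1;0 0 0 0.2 0.08 0 -1;0 0 0 0.2 0.08 0 -1;0 0 0 0.2 0.08 0 -1;0 0 0 0.2 0.08 0 -1;0 0 0 0.2 0.08 0 -1;0 0 0 0.2 0.08 0 -1;0 0 0 0.2 0.08 0 -1;0 0 0 0.2 0.07 0 -1;0 0 0 0.14 0.03 0 -1;0 0 0 0.08 0.019 0 -1;0 0 0 0.027 0 0 -1;0 0 0 0 0 0.1 -1;0 0 0 0 0 0.15 -1;0 0 0 0 0 0.1 -1;0 0 0 0 0 0 -1;0 0 0 0 0 0 -1"
}}

```text
t: 32.33
eef_pos: [0.5687, 0.0812, 0.267]
tcp_rot: [-0.001, 0.707, 0.707, -0.001]
force: [0.5, 0.2, -2.8]
grip_width: 0.0614
grasp_force: 35.0
```

```bash
python3 - <<'E'
from h import *
s=st(); d=(np.array([.569,.0818,.2420])-s["eef_pos"])/.15; print("tx ty tz",d[1],d[0],-d[2])
E
```

```text
t32.3 tcp [0.5687 0.0812 0.267 ] yaw_y -0.04 zax [-0.002 -0.    -1.   ] w0.0614 gf35.0 F [ 0.5  0.2 -2.8]
tx ty tz 0.004283482183454294 0.002104168304949787 0.16659593575215553
```

{"method": "arm_command", "body": {
  "moves": "0 0 0 0.004 0.002 0.07 -1;0 0 0 0 0 0.05 -1;0 0 0 0 0 0.02 -1;0 0 0 0 0 0.01 -1;0 0 0 0 0 0 -1;0 0 0 0 0 0 -1"
}}

```text
t: 32.83
eef_pos: [0.5693, 0.0825, 0.2452]
tcp_rot: [0.0, 0.707, 0.707, 0.0]
force: [0.3, -0.4, -3.4]
grip_width: 0.0612
grasp_force: 35.0
```

{"method": "arm_command", "body": {
  "moves": "0 0 0 0 0 0.006 -1;0 0 0 0 0 0.006 -1;0 0 0 0 0 0 -1;0 0 0 0 0 0 -1"
}}

```text
t: 33.17
eef_pos: [0.5692, 0.0825, 0.2432]
tcp_rot: [-0.0, 0.707, 0.707, 0.0]
force: [1.1, 0.2, -2.7]
grip_width: 0.0611
grasp_force: 35.0
```

{"method": "arm_command", "body": {
  "moves": "0 0 0 0 0 0.006 -1;0 0 0 0 0 0.004 -1;0 0 0 0 0 0 -1;0 0 0 0 0 0 -1"
}}

```text
t: 33.5
eef_pos: [0.5692, 0.0825, 0.2416]
tcp_rot: [0.0, 0.707, 0.707, -0.0]
force: [-0.8, 1.0, -3.3]
grip_width: 0.0613
grasp_force: 35.0
```

{"method": "arm_command", "body": {
  "moves": "0 0 0 0 0 0.005 -1;0 0 0 0 0 0.005 -1;0 0 0 0 0 0 -1;0 0 0 0 0 0 -1"
}}

```text
t: 33.83
eef_pos: [0.5692, 0.0826, 0.2415]
tcp_rot: [0.0, 0.707, 0.707, 0.0]
force: [-3.5, 0.1, 9.8]
grip_width: 0.0613
grasp_force: 35.0
```

{"method": "arm_command", "body": {
  "moves": "0 0 0 0 0 0 0.4;0 0 0 0 0 0 0.7;0 0 0 0 0 0 1;0 0 0 0 0 0 1;0 0 0 0 0 0 1;0 0 0 0 0 -0.1 1;0 0 0 0 0 -0.2 1;0 0 0 0 0 -0.2 1;0 0 0 0 0 -0.2 1;0 0 0 0 0 0 1"
}}

```text
t: 34.67
eef_pos: [0.5698, 0.0826, 0.351]
tcp_rot: [0.004, 0.707, 0.707, 0.003]
force: [-0.0, -1.0, 1.5]
grip_width: 0.088
grasp_force: 0.0
```

{"method": "arm_command", "body": {
  "moves": "0 0 0 -0.1 -0.01 0 1;0 0 0 -0.2 -0.02 0 1;0 0 0 -0.25 -0.02 0 1;0 0 0 -0.25 -0.02 0 1;0 0 0 -0.25 -0.02 0 1;0 0 0 -0.25 -0.02 0 1;0 0 0 -0.25 -0.02 0 1;0 0 0 -0.25 -0.02 0 1;0 0 0 -0.25 -0.02 0 1;0 0 0 -0.25 -0.03 0 1;0 0 0 -0.2 -0.02 0 1;0 0 0 -0.1 -0.01 0 1;0 0 0 -0.042 -0.003 0 1;0 0 0 0 0 0 1;0 0 0 0 0 0 1"
}}

```text
t: 35.92
eef_pos: [0.5348, -0.3125, 0.3449]
tcp_rot: [-0.0, 0.707, 0.708, 0.0]
force: [-0.1, 0.1, -0.4]
grip_width: 0.088
grasp_force: 0.0
```

```bash
python3 - <<'E'
from h import *
s=st(); d=(np.array([.5342,-.3137,.2405])-s["eef_pos"])/.15; print("tx ty tz",d[1],d[0],-d[2])
camera("top"); c=get_calibration("top")
for r in pinpoint("top","can")[:1]: print("can",r["uv"],onz(c,r["uv"],.012),"was 261,188-190")
E
```

```text
t35.9 tcp [ 0.5348 -0.3125  0.3449] yaw_y 0.08 zax [-0.     0.001 -1.   ] w0.0880 gf0.0 F [-0.1  0.1 -0.4]
tx ty tz -0.007703252886614997 -0.004029393323163137 0.6962277102237399
can [261.6, 188.1] [0.56787196 0.07387579 0.012     ] was 261,188-190
```

{"method": "arm_command", "body": {
  "moves": "0 0 0 -0.006 -0.004 0.1 1;0 0 0 0 0 0.2 1;0 0 0 0 0 0.2 1;0 0 0 0 0 0.12 1;0 0 0 0 0 0.06 1;0 0 0 0 0 0.016 1;0 0 0 0 0 0 1;0 0 0 0 0 0 -1;0 0 0 0 0 0 -1;0 0 0 0 0 0 -1;0 0 0 0 0 0 -1;0 0 0 0 0 0 -1;0 0 0 0 0 0 -1;0 0 0 0 0 0 -1;0 0 0 0 0 0 -1",
  "newtons": 25
}}

```text
t: 37.27
eef_pos: [0.5339, -0.3148, 0.2412]
tcp_rot: [0.0, 0.707, 0.707, 0.0]
force: [1.0, -0.1, 2.8]
grip_width: 0.0554
grasp_force: 24.9
```

{"method": "arm_command", "body": {
  "moves": "0 0 0 0 0 -0.03 -1;0 0 0 0 0 -0.1 -1;0 0 0 0 0 -0.15 -1;0 0 0 0 0 -0.15 -1;0 0 0 0 0 -0.1 -1;0 0 0 0 0 -0.05 -1;0 0 0 0 0 0 -1"
}}

```text
t: 37.85
eef_pos: [0.5339, -0.3147, 0.3291]
tcp_rot: [0.001, 0.707, 0.707, 0.0]
force: [-0.4, -0.4, -2.4]
grip_width: 0.0551
grasp_force: 24.9
```

{"method": "arm_command", "body": {
  "moves": "0 0 0 0.08 0.01 0 -1;0 0 0 0.16 0.02 0 -1;0 0 0 0.2 0.02 0 -1;0 0 0 0.2 0.02 0 -1;0 0 0 0.2 0.02 0 -1;0 0 0 0.2 0.02 0 -1;0 0 0 0.2 0.02 0 -1;0 0 0 0.2 0.02 0 -1;0 0 0 0.2 0.02 0 -1;0 0 0 0.2 0.02 0 -1;0 0 0 0.16 0.015 0 -1;0 0 0 0.08 0.012 0 -1;0 0 0 0.039 0 0 -1;0 0 0 0 0 0.1 -1;0 0 0 0 0 0.15 -1;0 0 0 0 0 0.1 -1;0 0 0 0 0 0 -1;0 0 0 0 0 0 -1"
}}

```text
t: 39.35
eef_pos: [0.5661, 0.0025, 0.2748]
tcp_rot: [-0.001, 0.707, 0.707, -0.001]
force: [0.2, -0.3, -1.5]
grip_width: 0.0553
grasp_force: 24.9
```

```bash
python3 - <<'E'
from h import *
s=st(); d=(np.array([.5664,.0032,.2492])-s["eef_pos"])/.15; print("tx ty tz",d[1],d[0],-d[2])
E
```

```text
t39.4 tcp [0.5661 0.0025 0.2748] yaw_y -0.03 zax [-0.002  0.    -1.   ] w0.0553 gf24.9 F [ 0.2 -0.3 -1.5]
tx ty tz 0.0046203161569157375 0.0017141698216027734 0.17047176740118297
```

{"method": "arm_command", "body": {
  "moves": "0 0 0 0.002 0.002 0.07 -1;0 0 0 0 0 0.05 -1;0 0 0 0 0 0.02 -1;0 0 0 0 0 0.01 -1;0 0 0 0 0 0 -1;0 0 0 0 0 0 -1"
}}

```text
t: 39.85
eef_pos: [0.5666, 0.0035, 0.253]
tcp_rot: [0.0, 0.707, 0.707, 0.0]
force: [-0.3, -0.1, -0.6]
grip_width: 0.0554
grasp_force: 24.9
```

{"method": "arm_command", "body": {
  "moves": "0 0 0 0 0 0.008 -1;0 0 0 0 0 0.006 -1;0 0 0 0 0 0 -1;0 0 0 0 0 0 -1"
}}

```text
t: 40.18
eef_pos: [0.5665, 0.0035, 0.2507]
tcp_rot: [0.0, 0.707, 0.707, 0.0]
force: [-0.5, -0.6, -0.8]
grip_width: 0.0554
grasp_force: 24.9
```

{"method": "arm_command", "body": {
  "moves": "0 0 0 0 0 0.006 -1;0 0 0 0 0 0.004 -1;0 0 0 0 0 0 -1;0 0 0 0 0 0 -1"
}}

```text
t: 40.52
eef_pos: [0.5665, 0.0035, 0.2492]
tcp_rot: [0.0, 0.707, 0.707, 0.0]
force: [-0.6, 0.0, 0.4]
grip_width: 0.0551
grasp_force: 24.9
```

{"method": "arm_command", "body": {
  "moves": "0 0 0 0 0 0.004 -1;0 0 0 0 0 0.003 -1;0 0 0 0 0 0 -1;0 0 0 0 0 0 -1"
}}

```text
t: 40.85
eef_pos: [0.5666, 0.0035, 0.2491]
tcp_rot: [0.0, 0.707, 0.707, 0.0]
force: [-2.2, 0.6, 8.8]
grip_width: 0.055
grasp_force: 24.8
```

Contact; release, rise and back off.

{"method": "arm_command", "body": {
  "moves": "0 0 0 0 0 0 0.4;0 0 0 0 0 0 0.7;0 0 0 0 0 0 1;0 0 0 0 0 0 1;0 0 0 0 0 0 1;0 0 0 0 0 -0.1 1;0 0 0 0 0 -0.2 1;0 0 0 0 0 -0.2 1;0 0 0 0 0 -0.2 1;0 0 0 0 0 -0.1 1;0 0 0 -0.2 -0.1 0 1;0 0 0 -0.2 -0.1 0 1;0 0 0 -0.2 -0.1 0 1;0 0 0 -0.2 -0.1 0 1;0 0 0 -0.2 -0.1 0 1;0 0 0 -0.2 -0.1 0 1;0 0 0 0 0 0 1;0 0 0 0 0 0 1"
}}

```text
t: 42.35
eef_pos: [0.4761, -0.1777, 0.3682]
tcp_rot: [-0.0, 0.708, 0.706, 0.0]
force: [-0.4, 0.4, -0.2]
grip_width: 0.0879
grasp_force: 0.0
```

```bash
python3 - <<'E'
from h import *
s=st(); im=camera("top"); c=get_calibration("top")
for o,z in (("bottle",.012),("can",.012),("freewheel",.01)):
  for r in pinpoint("top",o)[:1]: print(o,r["score"],r["uv"],onz(c,r["uv"],z))
a=cv2.imread("pics/top0.png")[:,:,::-1]
f=lambda i:cv2.resize(i[100:280,120:330],(385,330),interpolation=cv2.INTER_CUBIC)
save("t9.png",np.hstack([f(a),f(im)]))
E
```

```text
t42.4 tcp [ 0.4761 -0.1777  0.3682] yaw_y -0.14 zax [ 0.  0. -1.] w0.0879 gf0.0 F [-0.4  0.4 -0.2]
bottle 0.63 [290.6, 187.3] [ 0.56933749 -0.00330002  0.012     ]
can 0.69 [262.0, 185.6] [0.57460376 0.07275962 0.012     ]
freewheel 0.55 [172.9, 216.7] [0.49411454 0.30745513 0.01      ]
```

View pics/t9.png

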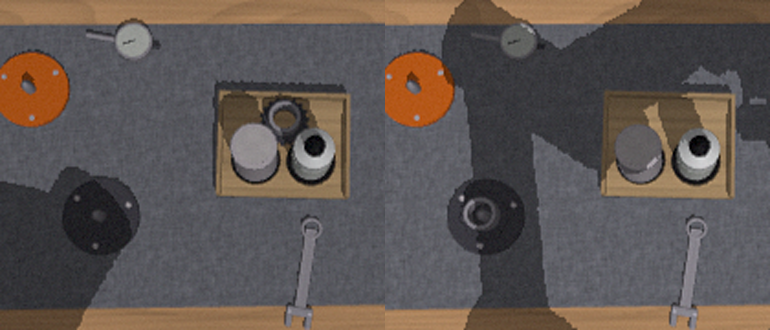

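Before and after match: can at (254,150) against (639−385,152), bottle at (313,150) against (700−385,150). The freewheel lies on the black spindle.

```bash
python3 -c "
from workcell import bot
print(bot.finish_job())"
```

```text
the job is handed in; nothing more can be done
None
```

I handed the job in at about 42 s of the 123 s allowed. In the last top view the freewheel lies flat on the black spindle with the pin in its bore, and the bottle and can are back upright on the pads they came from. The dial gauge and wrench have not moved in that view; it leaves out the shock absorber, which I steered clear of but did not re-check. The hand-in returned no verdict.

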